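# Clip the leek sizing gauge onto its snap hook

## Robot

A 6-joint arm with a two-finger parallel gripper is mounted at the origin on the work surface. World frame = base frame: x ahead of the robot, y to its left, z up, the work surface at z = 0. Lengths are in m, angles in rad, forces in N, time in s.
With the tool pointing down it reaches from about 0.35 to 0.975 m from the base axis. Payload 4.9 kg.
Tool frame: the origin (TCP) lies at the very end of the fingers, on their centre line; the grasp point (between the pads) lies 19 mm behind it; z points along the fingers, x is the direction in which the jaws open and shut, and the axes are right-handed (so a half turn about z gives the same grasp; the last joint's range is limited). The gripper opens to 85 mm and grips with 20 to 120 N. Pads are 22 mm wide; open, the fingers measure 114 mm over their backs; the gripper's body (76 mm by 85 mm) begins 54 mm behind the grasp point. The pads swing forward as they close: fully open they stand 13 mm farther back than shut.
Start: joints at [-1.404, 0.053, 1.613, -0, 1.476, -0.119], TCP at [0.176, -0.6, 0.209] pointing down, gripper open.
Joint ranges: [-3.01, 3.01], [-1.01, 2.22], [0.06, 2.58], [-1.02, 4.17], [0.09, 2.62], [-3.14, 3.14]. Speed limits (rad/s): [2.57, 2.57, 3.14, 3.14, 3.14, 3.14].

## Interface

Orientations are given as a unit quaternion [w, x, y, z].
In Python, from plant import * gives the robot as it stands.
- The arm moves only by the shell command python3 -m inch 'ROWS'. ROWS is text: rows parted by semicolons, each of 7 numbers parted by spaces: the shift along the tool's x, y, z in m, then the turn, a rotation vector about the tool's x, y, z in rad, then the closure, from 0 (fully open) to 1 (shut). A call has 1 to 10 rows; each row shifts and turns the commanded pose from where the row before left it, along the tool's axes as they then stand; what a row does not reach is not made up. A row lasts 1/12 s, in which the tool goes at most 41.7 mm and 7.16 degrees, less where a joint would pass 70% of its speed; a pose out of reach is approached as far as the arm can. A call with a gripper value outside its range is refused whole. The fingers move at their own pace and stop on an object; the grip force is fixed at half the most. Time passes only in rows, so rows that do not move let the fingers close. It gives the time, the measured TCP pose, the force and the opening at its end, in the units of the state.
- state(): the state, without advancing time (a new reading comes with each control period).
- grab_frame(name): name is "side" or "top" or "wrist"; returns the picture (400x640x3 uint8, blue, green, red); there is no depth.
- camera_info(name): a dict with "vertical_fov" (degrees; the focal length in pixels is half the picture's height over the tangent of half this angle, whatever the lens; pixels are square), "cx", "cy" (the principal point, pixels), "k1" (the pictures are not rectified: a ray, as slopes to the right and down, at radius r is drawn at 1 + k1 r^2 times it, then the intrinsics apply), "origin" and "rotation" of the camera in the world. Camera axes: x right, y down, z forward; pixel columns grow to the right and rows downward; lengths in m; the calibration is good to about 2 mm. A picture is of the moment at which its call begins: read the wrist's pose just before it. camera_info takes no time and is no camera call; for the wrist camera it gives the pose at the moment of the call.
- job_done(): hands the job in, once; it reports no verdict.
The state is a dict: "time": time; "joint_pos": joint angles; "joint_vel": joint speeds; "joint_efforts": joint torques, N m; "tool_pos": TCP position; "tool_rot": TCP orientation; "contact_force": force on the tool from outside, world axes, zero at the start; "ft_torque": the same for the moment, N m; "gripper_width": opening from 0.0 (shut) to 1.0 (fully open).
Only numpy, scipy, OpenCV 4.12 (cv2) and the standard library are available. Lean on these libraries where they do the work, as an engineer would, in place of code of your own. Each camera call takes 0.05 s, during which the arm holds its last target.

## Task

Put the leek sizing gauge away on the snap hook of its springy stalk, whose foot slides a little before it resists: pick it up by its wooden handle and push its wire bail level against the sprung gate until the gate gives way and snaps shut behind the wire, never loading the hook with more than about 15 N. Then draw the gauge back with a firm pull of 6 to 10 N, so that the stalk leans towards the gate side, to prove that it is caught, and let it go so that it hangs down from the hook. Leave everything else on the bench where it is.

Things in the scene. Friction and masses are not known exactly. Their poses are not given: they have to be found in the camera images.
- gauge_grip (a point): Centre of the wooden handle of the sizing gauge, which lies flat on the table: handle 80 mm long (x), 24 mm wide (y), 26 mm high (z), so its centre is 13 mm up. The gauge weighs about 0.17 kg. x points along the handle to the wire bail; a toothed 4 mm steel plate, 60 mm wide, sticks out the other way to 85 mm behind the centre.
- bail_tip (a point): Middle of the far wire of the gauge's bail, 84 mm along the gauge's x axis from the handle's centre and at the same height; axes as the gauge. The bail is a rigid closed loop of 5 mm steel wire in the gauge's x, y plane; the far wire runs along y, 33 mm long; the opening behind it is 41 mm long.
- hook_mouth (a point): Aim point on the snap hook, a closed upright loop of 7 mm bar: on the shut gate's centre line, 27 mm above the gate's pivot, 242 mm above the table. Axes: x level into the loop (the way to push), z up, y across. The hook's nose begins 6.5 mm above this point; the loop's back bar stops a 5 mm wire at x = 28 mm. Moves with the stalk.
- hook_seat (a point): Where the wire hangs at last: lowest point inside the loop, just behind the gate's pivot (6 mm along x and 21 mm below the aim point); axes as the aim point. A gauge hanging here clears the stalk.
- gate (a joint): Angle of the brass gate (upright, 6 mm thick, 30 mm long, pivoted at its foot, tip at the nose), rad: 0 shut, up to 1.15 pushed in. A spring shuts it; the push rises from 2 N to 8 N (12 N if low). A wire pushed along hook x, 5 mm below to 3 mm above the aim point, slips over its tip at a depth of 18 to 27 mm (low pushes need more) and it snaps shut behind; lower, it never slips off; higher, the wire meets the nose.
- stalk (a joint): Lean of the springy stalk that carries the hook, rad, about a level axis 20 mm above the table: positive leaning away along hook x, negative towards the gate side, 0 when unloaded. At hook height it gives about 0.6 mm per newton (0.01 rad is 2.2 mm), and springs back when the gate snaps. The lean shows only once the slide block below it has met its stop.
- carrier: Steel slide block (40 x 34 x 12 mm, 9 mm above the table) that carries the 8 mm stalk, rising from its centre; origin under its centre; the gate stands 60 mm in front of it (-x). It slides with slight drag (1 to 2 N) along hook x in a foot plate (100 x 70 mm) fixed to the table, with 20 mm of free play between its stops; where in its play it stands at the start is not told.
- scraper: bystander: scraper with a wooden handle like the gauge's (80 x 24 x 26 mm) but with no wire bail; origin under the handle's centre
- tape_roll: bystander: clear tape roll lying flat, 90 mm across, 20 mm high, origin under its centre
- tin: bystander: plain metal can, 66 mm across, 90 mm high, origin under its centre
- screwdriver: bystander: screwdriver lying on the table
- cup: bystander: white cup, 72 mm across, 90 mm high, origin under its centre
- wood_block: bystander: wooden block 90 x 45 x 30 mm, origin under its centre
- marker: bystander: black marker pen, 16 mm thick, 120 mm long, lying on the table
Mind the look-alikes: they are no part of the job. Leave any pink look-alike of the part that bears gauge_grip alone.

How it is judged:
On the way, in this order (a step that is already met when the one before it is completed fails the run):
1. the bail pushes the gate well open (value of joint gate above 0.3 rad and distance between bail_tip and hook_mouth below 0.035 m), for 0.05 s.
2. the bail's wire is inside the hook and the gate has snapped shut (x of bail_tip in the frame of hook_mouth between -0.001 and 0.034 m and z of bail_tip in the frame of hook_mouth between -0.03 and 0.016 m and y of bail_tip in the frame of hook_mouth between -0.02 and 0.02 m and value of joint gate below 0.1 rad), for 0.2 s.
3. pull test: with the gate shut on the wire the stalk is drawn towards the gate side (all of step 2 and value of joint stalk below -0.012 rad), for 0.2 s.
At the end, for the whole second after the job is handed in: The bail's far wire is inside the hook's loop (centre -1 to 34 mm along hook x), the gate is shut (below 0.1 rad), the gauge is let go and hangs with its handle's centre at least 70 mm below the aim point, and the stalk stands unloaded (-0.015 to 0.03 rad) (all of step 2 and z of gauge_grip in the frame of hook_mouth below -0.07 m and value of joint stalk between -0.015 and 0.03 rad and contact force between the arm and carrier below 0.2 N); the robot touches nothing.
It fails at once if the slide block, stalk, hook or gate is loaded with more than 18 N by the robot or by the gauge in its grip ((contact force between anything else and carrier above 18 N and contact force between the fingers and gauge above 2 N) or contact force between any of the arm, the fingers and carrier above 18 N).
It fails at once if another thing on the bench is moved more than 30 mm (distance of any of scraper, tape_roll, tin, screwdriver, cup, wood_block, marker from where it was at the start of the episode above 0.03 m).
It also fails if it takes over 72 s, if anything falls off the work surface, if the arm or the gripper's body presses on something with over 40 N, if the wrist force passes 120 N, or if a joint passes its speed limit or range.

## Working session

There is one attempt and no reset: what is moved stays moved. The work goes in short steps, Python scripts to look and compute and a shell command to move; the robot and the scene stay as the last step left them, time stands still between calls to the robot, and variables do not carry over. Pictures are saved under pics/ and viewed, and the job is handed in when it is done.

```bash
ls; mkdir -p pics
python3 - <<'E'
from plant import *
import cv2
print(state())
for n in ("side","top","wrist"):
    print(n,camera_info(n)); cv2.imwrite(f"pics/{n}0.png",grab_frame(n))
E
```

```text
pics
{'time': 0.0, 'joint_pos': array([-1.40395721e+00,  5.33939681e-02,  1.61430476e+00,  1.61285338e-05,
        1.47598902e+00, -1.19004121e-01]), 'joint_vel': array([-0.00114192,  0.00084096, -0.00074842,  0.00050968, -0.00051086,
        0.00011883]), 'joint_efforts': array([-1.15609495e-03, -3.93679726e+01, -3.70177209e+01, -1.06359878e-04,
        7.06827952e-03,  3.45494743e-05]), 'tool_pos': array([ 0.17611954, -0.59897323,  0.20773363]), 'tool_rot': array([-7.28614354e-04,  8.00613417e-01, -5.99180323e-01, -7.52694832e-04]), 'contact_force': array([ 0.16202272, -0.57423009,  0.32848545]), 'ft_torque': array([-0.01837176,  0.02710878, -0.01023576]), 'gripper_width': 0.9991584941091575}
side {'vertical_fov': 55.54310884978983, 'cx': 321.1954723821922, 'cy': 204.40578269816532, 'k1': -0.08985045830130688, 'origin': array([0.19703019, 0.78303381, 0.80109083]), 'rotation': array([ 0.06903676, -0.14471983,  0.8863822 , -0.43430023])}
top {'vertical_fov': 51.69102272428971, 'cx': 323.7815330873361, 'cy': 203.37423657497024, 'k1': -0.05146052666823584, 'origin': array([ 0.36452047, -0.01387523,  1.26558816]), 'rotation': array([-0.04447487,  0.70764235, -0.70453758,  0.02985129])}
wrist {'vertical_fov': 62.977096846278194, 'cx': 316.6962601865062, 'cy': 205.11864900214204, 'k1': -0.06190978991738329, 'origin': array([ 0.24474525, -0.57844299,  0.37328424]), 'rotation': array([ 0.11518793,  0.79247894, -0.59260007, -0.08679875])}
```

View pics/top0.png

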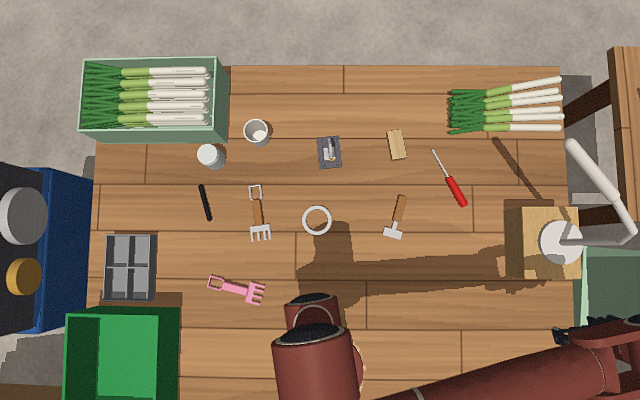

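View pics/side0.png

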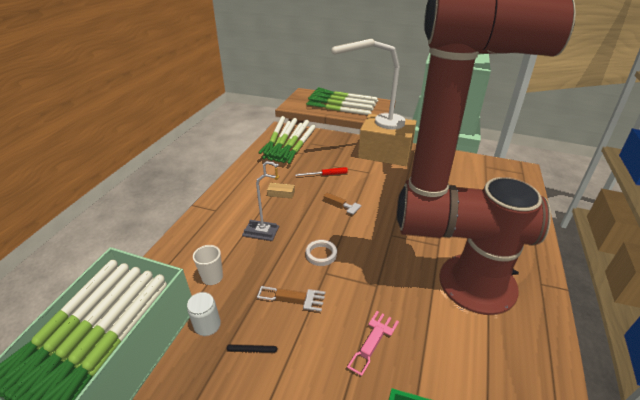

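View pics/wrist0.png

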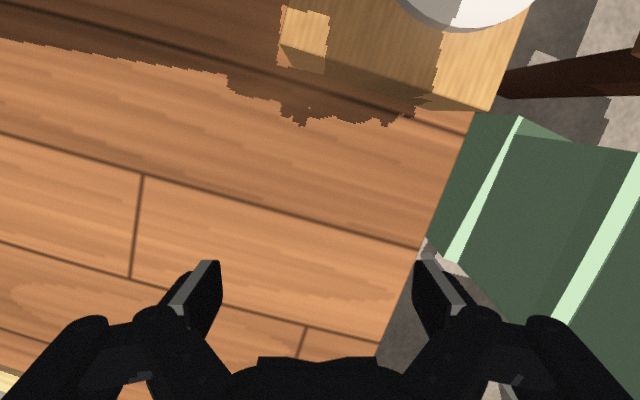

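The top view shows the gauge at about (258,212) with its bail at (255,190), the pink decoy at (237,290) and the stalk at (329,152). The next step is to enlarge the crops.

```bash
cat > h.py <<'E'
import numpy as np, cv2
from scipy.spatial.transform import Rotation as R
from plant import *
def Rq(q): return R.from_quat([q[1],q[2],q[3],q[0]])
def K(ci):
    f=200/np.tan(np.radians(ci['vertical_fov'])/2); return f
def ray(ci,u,v):
    f=K(ci); d=np.array([(u-ci['cx'])/f,(v-ci['cy'])/f]); p=d.copy()
    for _ in range(30): p=d/(1+ci['k1']*(p@p))
    return Rq(ci['rotation']).apply(np.array([p[0],p[1],1.]))
def atz(ci,u,v,z):
    r=ray(ci,u,v); o=np.array(ci['origin']); return o+r*(z-o[2])/r[2]
def proj(ci,P):
    c=Rq(ci['rotation']).inv().apply(np.array(P,float)-ci['origin']); p=c[:2]/c[2]
    return p*(1+ci['k1']*(p@p))*K(ci)+np.array([ci['cx'],ci['cy']])
def tri(obs):
    A=np.zeros((3,3));b=np.zeros(3)
    for ci,u,v in obs:
        r=ray(ci,u,v); r/=np.linalg.norm(r); M=np.eye(3)-np.outer(r,r); A+=M;b+=M@ci['origin']
    x=np.linalg.solve(A,b); return x
E
python3 - <<'E'
import cv2
t=cv2.imread('pics/top0.png'); s=cv2.imread('pics/side0.png')
c=lambda im,x,y,w,h,k:cv2.resize(im[y:y+h,x:x+w],None,fx=k,fy=k,interpolation=cv2.INTER_CUBIC)
cv2.imwrite('pics/t_g.png',c(t,230,175,60,75,8))
cv2.imwrite('pics/t_h.png',c(t,300,125,60,50,10))
cv2.imwrite('pics/s_h.png',c(s,230,155,70,90,6.5))
E
```

```text
(no output)
```

View pics/t_g.png

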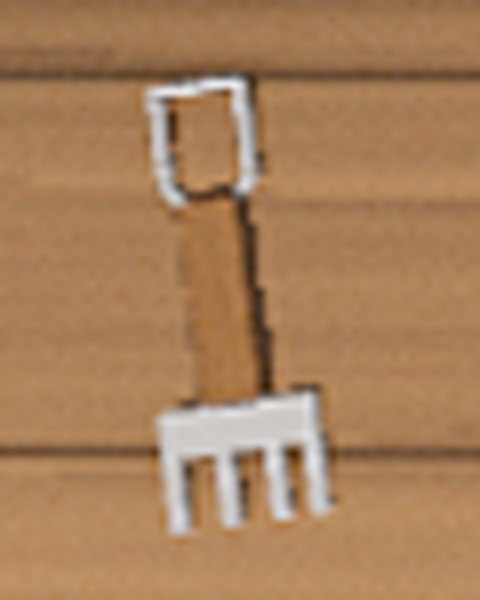

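View pics/t_h.png

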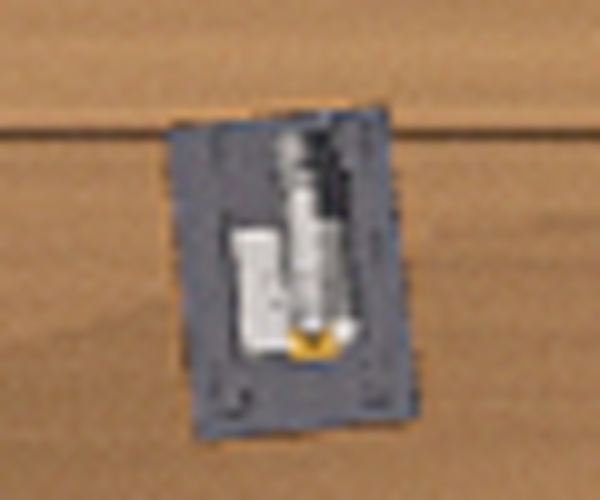

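View pics/s_h.png

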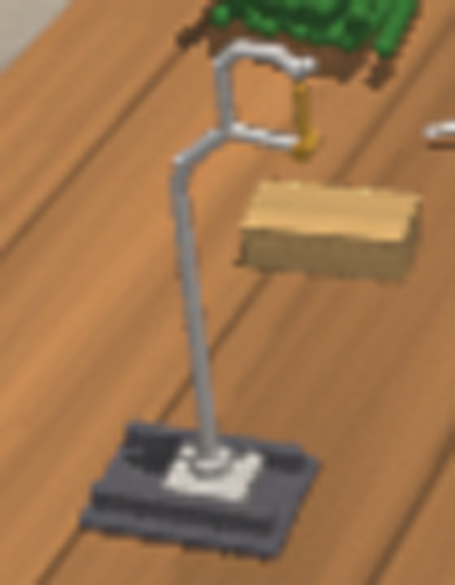

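Run:
```python
from h import *
t=camera_info('top'); s=camera_info('side')
c=lambda x,y:(230+x/8-.44,175+y/8-.44)
for n,p,z in [('bailL',(150,92),.013),('bailR',(245,82),.013),('hfar',(212,197),.026),('hnear',(230,402),.026),('toothL',(180,532),.013),('toothR',(322,513),.013)]:
    print(n,atz(t,*c(*p),z))
ct=lambda x,y:(300+x/10-.45,125+y/10-.45)
cs=lambda x,y:(230+x/6.5-.42,155+y/6.5-.42)
for n,p,z in [('plateTL',(168,128),.006),('TR',(388,108),.006),('BR',(418,418),.006),('BL',(197,438),.006)]:
    print(n,atz(t,*ct(*p),z))
for n,p in [('TL',(130,425)),('TR',(320,460)),('BL',(85,520)),('BR',(275,550))]:
    print('side',n,atz(s,*cs(*p),.005))
print('gate side top/foot', [atz(s,*cs(302,y),z) for y,z in((85,.248),(150,.215))])
print('gate tri', tri([(t,*ct(313,340)),(s,*cs(302,90))]))
print('gate top', atz(t,*ct(313,345),.23))
```

```text
bailL [0.54958468 0.2453838  0.013     ]
bailR [0.55353648 0.20864721 0.013     ]
hfar [0.50743676 0.21796363 0.026     ]
hnear [0.42963394 0.20938594 0.026     ]
toothL [0.38081606 0.22979879 0.013     ]
toothR [0.38836083 0.17572396 0.013     ]
plateTL [0.70492471 0.03695424 0.006     ]
TR [ 0.71134155 -0.03178707  0.006     ]
BR [ 0.6128972  -0.04120216  0.006     ]
BL [0.60649315 0.02721756 0.006     ]
side TL [ 0.71371049 -0.03748836  0.005     ]
side TR [ 0.61279807 -0.04364842  0.005     ]
side BL [0.70204032 0.03296441 0.005     ]
side BR [0.60711955 0.02264798 0.005     ]
gate side top/foot [array([ 0.58856508, -0.00848548,  0.248     ]), array([ 0.59090702, -0.00824072,  0.215     ])]
gate tri [ 0.58724736 -0.00907906  0.24511019]
gate top [ 0.5876121  -0.00954713  0.23      ]
```

```bash
cat >> h.py <<'E'
def tgt(yaw,pitch=0):
    # tool y=-(c,s,0), x=(s,-c,0), z down ; 
    c,s=np.cos(yaw),np.sin(yaw)
    return R.from_matrix(np.array([[s,-c,0],[-c,-s,0],[0,0,-1.]]).T)
def go(pos,yaw):
    st=state(); r=Rq(st['tool_rot']); T=tgt(yaw)
    print('t',st['time'],'pos',st['tool_pos'],'shift(tool)',np.round(r.inv().apply(np.array(pos)-st['tool_pos']),4),'rotv',np.round((r.inv()*T).as_rotvec(),4),'F',np.round(st['contact_force'],2),'w',st['gripper_width'])
E
python3 - <<'E'
from h import *
go([.42,.208,.22],.12)
E
```

```text
t 0.15 pos [ 0.1761201  -0.59912374  0.20801424] shift(tool) [-0.7056 -0.4616 -0.0107] rotv [-1.000e-04  1.700e-03  1.658e-01] F [ 0.98 -0.25  0.7 ] w 0.9984053263203865
```

```bash
python3 -m inch '-.0294 -.0192 -.001 0 0 0 0;-.0294 -.0192 -.001 0 0 0 0;-.0294 -.0192 -.001 0 0 0 0;-.0294 -.0192 -.001 0 0 0 0;-.0294 -.0192 -.001 0 0 0 0;-.0294 -.0192 -.001 0 0 0 0;-.0294 -.0192 -.001 0 0 0 0;-.0294 -.0192 -.001 0 0 0 0;-.0294 -.0192 -.001 0 0 0 0;-.0294 -.0192 -.001 0 0 0 0'; python3 -m inch '-.0294 -.0192 0 0 0 0 0;-.0294 -.0192 0 0 0 0 0;-.0294 -.0192 0 0 0 0 0;-.0294 -.0192 0 0 0 0 0;-.0294 -.0192 0 0 0 0 0;-.0294 -.0192 0 0 0 0 0;-.0294 -.0192 0 0 0 0 0;-.0294 -.0192 0 0 0 0 0;-.0294 -.0192 0 0 0 0 0;-.0294 -.0192 0 0 0 0 0'
python3 - <<'E'
from h import *
go([.42,.208,.22],.12)
E
```

```text
time: 0.98
tool_pos: [0.2775, -0.2617, 0.2187]
tool_rot: [-0.0, 0.8, -0.6, -0.0]
contact_force: [0.1, 1.0, 0.3]
gripper_width: 1.0
time: 1.82
tool_pos: [0.3788, 0.0747, 0.2189]
tool_rot: [-0.0, 0.801, -0.599, 0.0]
contact_force: [1.5, -1.6, 0.6]
gripper_width: 0.999
t 1.8167 pos [0.378806   0.07473401 0.21893259] shift(tool) [-0.1162 -0.0772 -0.0011] rotv [-0.0007 -0.0003  0.1663] F [ 1.46 -1.62  0.58] w 0.9988220189554246
```

```bash
python3 -m inch '-.0294 -.0192 0 0 0 0 0;-.0294 -.0192 0 0 0 0 0;-.0294 -.0192 0 0 0 0 0;-.028 -.0196 0 0 0 0.083 0;0 0 0 0 0 0.083 0;0 0 0 0 0 0 0;0 0 0 0 0 0 0';  python3 - <<'E'
from h import *
go([.42,.208,.22],.12)
print(camera_info('wrist'))
c=camera_info('wrist');import json
json.dump({k:np.array(v).tolist() for k,v in c.items()},open('w1.json','w'))
cv2.imwrite('pics/w1.png',grab_frame('wrist'))
E
```

```text
time: 2.4
tool_pos: [0.4198, 0.206, 0.2185]
tool_rot: [0.001, 0.749, -0.662, -0.0]
contact_force: [-0.3, 0.2, 0.2]
gripper_width: 0.997
t 2.4 pos [0.41981369 0.20604069 0.21850194] shift(tool) [-0.0019 -0.0004 -0.0015] rotv [ 0.0011 -0.0005  0.0025] F [-0.31  0.24  0.23] w 0.9971145073771523
{'vertical_fov': 62.977096846278194, 'cx': 316.6962601865062, 'cy': 205.11864900214204, 'k1': -0.06190978991738329, 'origin': array([0.49096822, 0.2155128 , 0.38382264]), 'rotation': array([ 0.10900436,  0.74133627, -0.65532409, -0.09533584])}
```

View pics/w1.png

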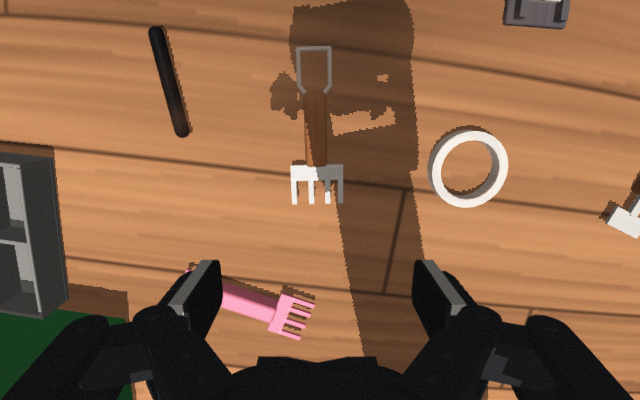

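The wrist view shows the gauge's bail wire at about (298..330,48), the handle from (315,94) to (316,165), and the teeth down to y=203.

Run:
```python
from h import *
import json
w=json.load(open('w1.json'))
im=cv2.imread('pics/w1.png')
cv2.imwrite('pics/w1c.png',cv2.resize(im[35:215,270:370],None,fx=5.5,fy=3.3*1,interpolation=cv2.INTER_CUBIC) if 0 else cv2.resize(im[40:210,270:365],None,fx=3.5,fy=3.5,interpolation=cv2.INTER_CUBIC))
for n,u,v,z in [('bail',313.5,48,.013),('bL',298,48.5,.013),('bR',330.5,47.5,.013),('hn L',306,165,.026),('hn R',327,165,.026),('teeth',317,203,.013)]:
    print(n,atz(w,u,v,z))
```

```text
bail [0.55140748 0.22581412 0.013     ]
bL [0.54894459 0.24191406 0.013     ]
bR [0.55411128 0.20816813 0.013     ]
hn L [0.42926218 0.21922602 0.026     ]
hn R [0.43210685 0.19620937 0.026     ]
teeth [0.38360025 0.20128593 0.013     ]
```

View pics/w1c.png

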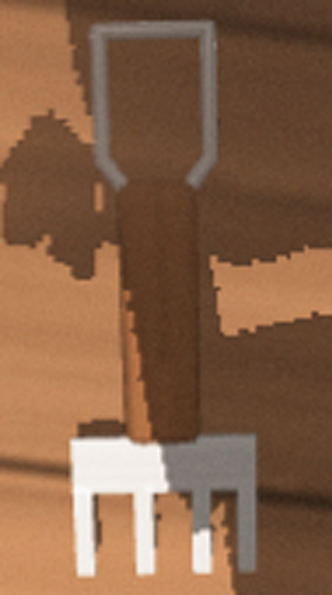

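Run:
```python
from h import *
go([.469,.2136,.06],.147)
```

```text
t 2.45 pos [0.41989974 0.20562195 0.21870505] shift(tool) [-0.002  -0.0498  0.1587] rotv [ 0.0005 -0.0003 -0.0256] F [-0.17  0.07  0.14] w 1.0007640912260531
```

```bash
python3 -m inch '0 -.012 .026 0 0 0 0;-.001 -.0127 .0265 0 0 0 0;-.001 -.0126 .0265 0 0 0 0;0 -.0125 .0265 0 0 -.0256 0;0 0 .0265 0 0 0 0;0 0 .0265 0 0 0 0;0 0 0 0 0 0 0;0 0 0 0 0 0 0';  python3 - <<'E'
from h import *
go([.469,.2136,.004],.147)
cv2.imwrite('pics/w2.png',grab_frame('wrist'))
E
```

```text
time: 3.12
tool_pos: [0.4681, 0.2127, 0.0594]
tool_rot: [0.001, 0.756, -0.654, -0.001]
contact_force: [-0.5, 0.7, 1.1]
gripper_width: 0.996
t 3.1167 pos [0.46808389 0.21266368 0.05940614] shift(tool) [-0.0008 -0.0012  0.0554] rotv [ 0.0034 -0.0005 -0.0023] F [-0.47  0.73  1.09] w 0.9964284663307882
```

View pics/w2.png

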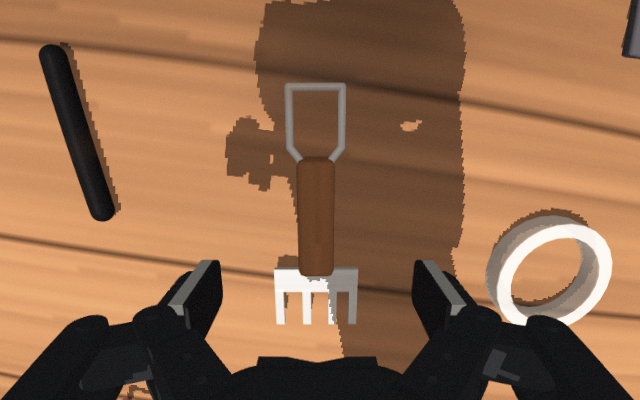

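Handle centred between the fingers (x≈316, y 160–275). Going down and closing.

```bash
python3 -m inch '-.0008 -.0012 .014 0 0 0 0;0 0 .014 0 0 0 0;0 0 .014 0 0 0 0;0 0 .0125 0 0 0 0;0 0 0 0 0 0 0;0 0 0 0 0 0 0;0 0 0 0 0 0 .5;0 0 0 0 0 0 1;0 0 0 0 0 0 1;0 0 0 0 0 0 1'; python3 -m inch '0 0 0 0 0 0 1;0 0 0 0 0 0 1;0 0 0 0 0 0 1;0 0 0 0 0 0 1;0 0 0 0 0 0 1'
python3 - <<'E'
from h import *
go([.469,.2136,.004],.147)
E
```

```text
time: 4.0
tool_pos: [0.471, 0.2151, 0.0068]
tool_rot: [-0.001, 0.757, -0.654, 0.0]
contact_force: [-0.0, -0.1, 0.3]
gripper_width: 0.454
time: 4.42
tool_pos: [0.4704, 0.2149, 0.0059]
tool_rot: [0.0, 0.757, -0.654, -0.0]
contact_force: [-0.8, 0.4, 0.2]
gripper_width: 0.002
t 4.4167 pos [0.47036252 0.21492639 0.00592305] shift(tool) [0.0011 0.0015 0.0019] rotv [ 0.0002 -0.     -0.0016] F [-0.79  0.41  0.16] w 0.002331669906273569
```

Run:
```python
from h import *
cv2.imwrite('pics/w3.png',grab_frame('wrist'))
cv2.imwrite('pics/s3.png',grab_frame('side')[150:350,200:400].repeat(3,0).repeat(3,1))
```

```text
(no output)
```

View pics/w3.png

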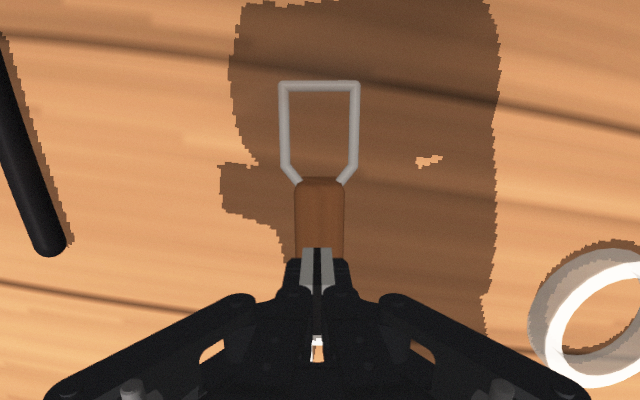

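View pics/s3.png

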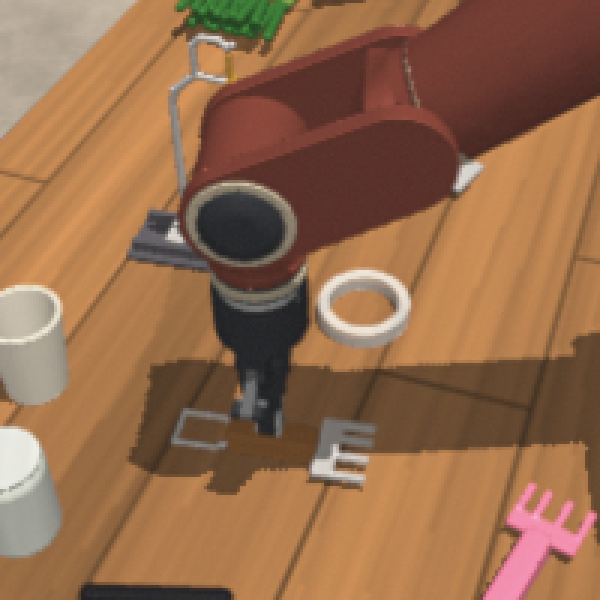

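Run:
```python
from h import *
w=camera_info('wrist'); s=state(); r=Rq(s['tool_rot'])
print(s['tool_pos'],s['gripper_width'],w['origin'])
for d in (0,-.02,-.04,-.06): print(d,proj(w,s['tool_pos']+r.apply([0,0,d])))
print(proj(camera_info('side'),s['tool_pos']))
sd=camera_info('side')
print((np.array(proj(sd,s['tool_pos']))-[200,150])*3,(np.array(proj(sd,s['tool_pos']+[0,0,.04]))-[200,150])*3)
for z in (0,.026):
  print('nearend',z,atz(w,317,357,z),atz(w,319,180,z))
# marker, gauge via top/side triang of table-level points
```

```text
[0.47039764 0.21492125 0.00595643] -0.0018820453645656853 [0.54117891 0.22592922 0.17134066]
0 [317.45398263 244.13908659]
-0.02 [317.58590329 260.42941789]
-0.04 [317.75296605 281.0840029 ]
-0.06 [317.97095709 308.0776006 ]
[289.61113417 298.36479369]
[268.83340252 445.09438107] [266.45448663 415.21159418]
nearend 0 [0.3894125  0.20322036 0.        ] [0.50474453 0.21914218 0.        ]
nearend 0.026 [0.41244221 0.2066663  0.026     ] [0.51027325 0.22017208 0.026     ]
```

Run:
```python
from h import *
w=camera_info('wrist')
for u,v,z in [(279,85,.013),(360,85,.013),(294,200,.026),(345,200,.026)]: print(atz(w,u,v,z))
print(state()['joint_pos'])
im=grab_frame('wrist'); cv2.imwrite('pics/w4.png',cv2.resize(im[150:400,220:420],None,fx=3,fy=2.4*1.25,interpolation=cv2.INTER_CUBIC)[:600])
im=grab_frame('side'); cv2.imwrite('pics/s4.png',cv2.resize(im[250:330,245:345],None,fx=7,fy=7,interpolation=cv2.INTER_CUBIC))
```

```text
[0.54901701 0.24443855 0.013     ]
[0.55445763 0.20757989 0.013     ]
[0.49926124 0.23021779 0.026     ]
[0.50268874 0.20688002 0.026     ]
[2.84598147e-01 1.84657667e-02 2.01243910e+00 5.79084878e-06
 1.11079294e+00 1.70995798e+00]
```

View pics/w4.png

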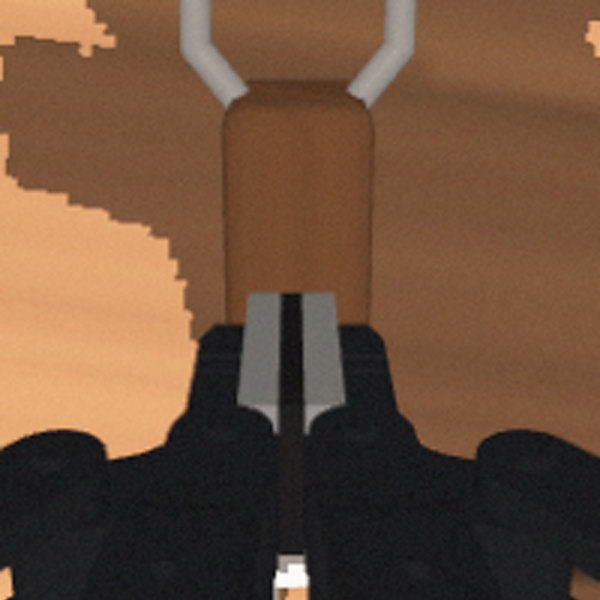

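View pics/s4.png

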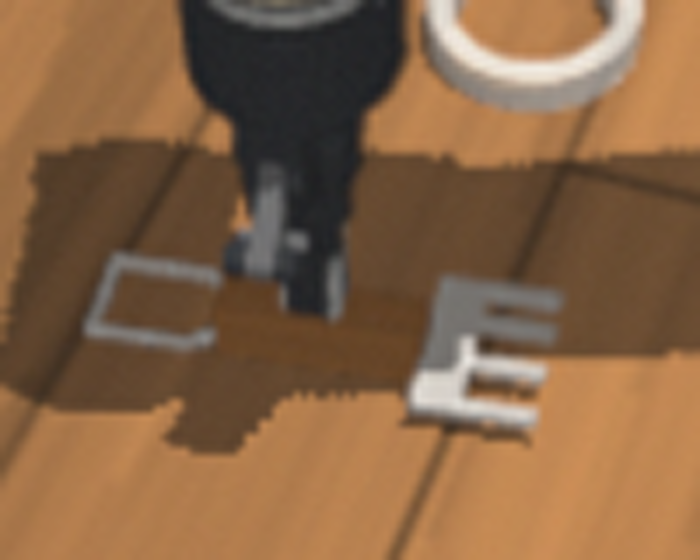

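```bash
python3 -m inch '0 0 -.01 0 0 0 1;0 0 -.01 0 0 0 1;0 0 -.01 0 0 0 1;0 0 -.01 0 0 0 1;0 0 0 0 0 0 1;0 0 0 0 0 0 1'
python3 - <<'E'
from h import *
go([.469,.2136,.0],.147)
w=camera_info('wrist'); s=state(); r=Rq(s['tool_rot'])
for d in (0,-.01,-.02,-.03): print(d,proj(w,s['tool_pos']+r.apply([0,-.011,d])))
im=grab_frame('wrist'); cv2.imwrite('pics/w5.png',im)
E
```

```text
time: 5.12
tool_pos: [0.4715, 0.2153, 0.0476]
tool_rot: [-0.001, 0.757, -0.654, 0.001]
contact_force: [0.7, -0.3, -0.7]
gripper_width: 0.001
t 5.1167 pos [0.47147454 0.21525308 0.0475706 ] shift(tool) [0.0013 0.0028 0.0476] rotv [-0.0029  0.0004 -0.0016] F [ 0.67 -0.26 -0.67] w 0.00118683612984247
0 [317.46488722 225.28991783]
-0.01 [317.52932405 232.05403474]
-0.02 [317.60155838 239.6405208 ]
-0.03 [317.6830788  248.20719486]
```

View pics/w5.png

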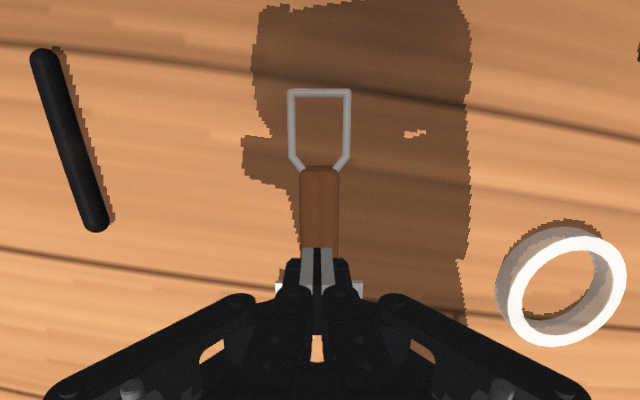

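Run:
```python
from h import *
s=state(); sd=camera_info('side')
for d in (0,.01,.02,.03): print(d,(proj(sd,s['tool_pos']+[0,0,d])-[245,230])*7)
im=grab_frame('side'); cv2.imwrite('pics/s5.png',cv2.resize(im[230:310,245:345],None,fx=7,fy=7,interpolation=cv2.INTER_CUBIC))
```

```text
0 [305.63477623 407.59223766]
0.01 [304.1974018  389.54510618]
0.02 [302.74263968 371.24898245]
0.03 [301.27021184 352.69919332]
```

View pics/s5.png

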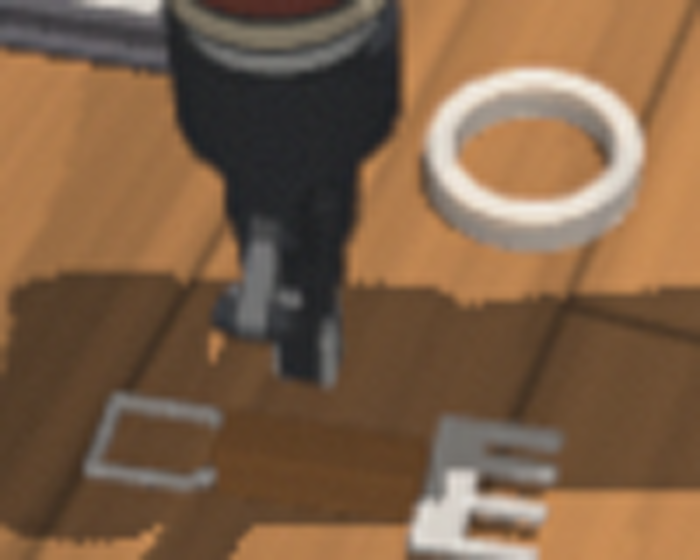

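The shut fingertips appear at the same wrist-image row (248) both low and raised. They closed above the handle, so the real tips sit about 22 mm higher than the reported TCP. I'll re-grasp lower, using a force-guarded descent.

```bash
python3 -m inch '.001 .001 0 0 0 0 .4;0 0 0 0 0 0 .4;0 0 0 0 0 0 .4;0 0 0 0 0 0 .4;0 0 0 0 0 0 .4;0 0 0 0 0 0 .4'
python3 - <<'E'
from h import *
go([.4695,.2137,-.012],.147)
im=grab_frame('wrist'); cv2.imwrite('pics/w6.png',im)
E
```

```text
time: 5.72
tool_pos: [0.4696, 0.2138, 0.0459]
tool_rot: [0.0, 0.757, -0.654, -0.0]
contact_force: [-0.4, -0.0, -0.5]
gripper_width: 0.601
t 5.7167 pos [0.46955883 0.21378477 0.04588402] shift(tool) [0.0001 0.0001 0.0579] rotv [ 0.0002 -0.     -0.0016] F [-0.39 -0.   -0.48] w 0.6009531244977724
```

View pics/w6.png

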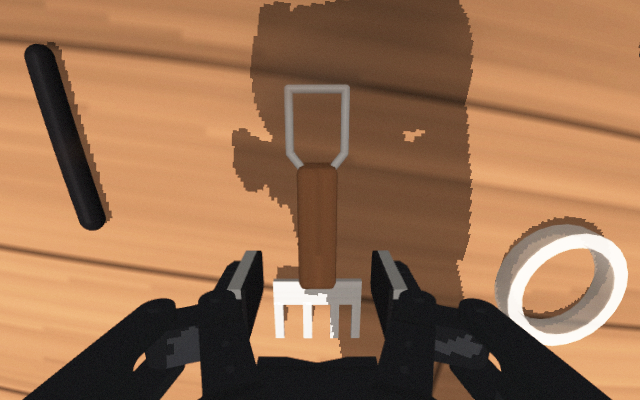

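```bash
python3 -m inch '0 0 .012 0 0 0 .4;0 0 .012 0 0 0 .4;0 0 .012 0 0 0 .4;0 0 .010 0 0 0 .4;0 0 .007 0 0 0 .4;0 0 0.003 0 0 0 .4;0 0 0 0 0 0 .4'; python3 -m inch '0 0 .001 0 0 0 .4;0 0 .001 0 0 0 .4;0 0 0 0 0 0 .4'
```

```text
time: 6.35
tool_pos: [0.4686, 0.2135, -0.0114]
tool_rot: [0.001, 0.757, -0.654, -0.001]
contact_force: [0.4, 0.9, 0.6]
gripper_width: 0.601
time: 6.6
tool_pos: [0.4701, 0.214, -0.0115]
tool_rot: [-0.0, 0.757, -0.654, 0.0]
contact_force: [-0.3, 0.8, 0.2]
gripper_width: 0.603
```

```bash
python3 -m inch '0 0 .002 0 0 0 .4;0 0 .002 0 0 0 .4;0 0 .001 0 0 0 .4;0 0 0 0 0 0 .4;0 0 0 0 0 0 .7'; python3 -m inch '0 0 0 0 0 0 .8;0 0 0 0 0 0 .9;0 0 0 0 0 0 1;0 0 0 0 0 0 1;0 0 0 0 0 0 1;0 0 0 0 0 0 1';python3 - <<'E'
from h import *
go([.4695,.2137,-.012],.147)
im=grab_frame('wrist'); cv2.imwrite('pics/w7.png',im)
E
```

```text
time: 7.02
tool_pos: [0.4695, 0.2138, -0.0171]
tool_rot: [0.0, 0.757, -0.654, -0.0]
contact_force: [-0.3, 0.1, -0.6]
gripper_width: 0.476
time: 7.52
tool_pos: [0.4699, 0.2139, -0.0167]
tool_rot: [-0.0, 0.757, -0.654, 0.0]
contact_force: [0.2, 0.4, 1.7]
gripper_width: 0.264
t 7.5167 pos [ 0.46991073  0.21387838 -0.01670601] shift(tool) [ 0.0001  0.0004 -0.0047] rotv [-0.0006  0.     -0.0016] F [0.21 0.35 1.69] w 0.2640914066167893
```

View pics/w7.png

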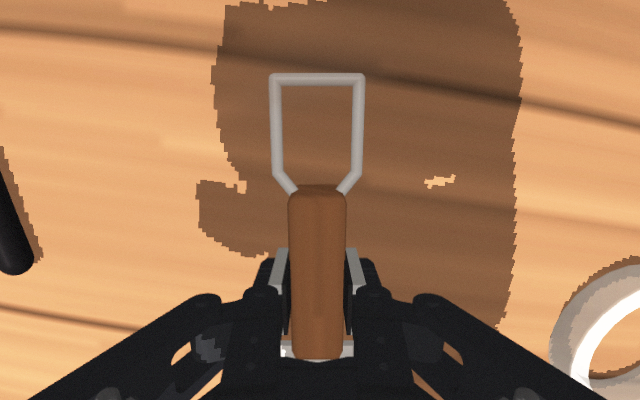

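Gripped (opening 0.264, about 22 mm). Lifting next.

```bash
python3 -m inch '0 0 -.01 0 0 0 1;0 0 -.02 0 0 0 1;0 0 -.03 0 0 0 1;0 0 -.035 0 0 0 1;0 0 -.035 0 0 0 1;0 0 -.035 0 0 0 1;0 0 -.03 0 0 0 1;0 0 -.02 0 0 0 1;0 0 -.013 0 0 0 1;0 0 0 0 0 0 1';python3 - <<'E'
from h import *
go([.4456,-.0226,.211],.095)
im=grab_frame('wrist'); cv2.imwrite('pics/w8.png',im)
E
```

```text
time: 8.4
tool_pos: [0.471, 0.2142, 0.2146]
tool_rot: [-0.002, 0.757, -0.654, 0.002]
contact_force: [0.3, -0.1, -1.5]
gripper_width: 0.264
t 8.4 pos [0.47095075 0.21423242 0.21461453] shift(tool) [0.2307 0.0594 0.0031] rotv [-0.0055  0.001   0.0504] F [ 0.25 -0.12 -1.54] w 0.26384412345524955
```

View pics/w8.png

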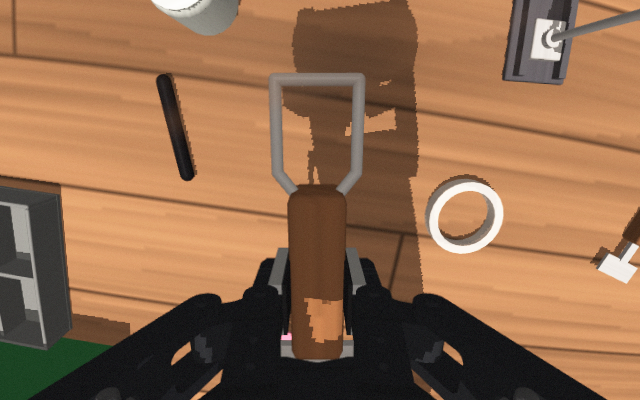

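Gauge unchanged in the grip (bail row 78, same as before the lift). Moving in front of the hook.

```bash
python3 -m inch '.015 .004 0 0 0 0 1;.025 .0064 0 0 0 0 1;.03 .0077 0 0 0 0 1;.034 .009 .001 0 0 0 1;.034 .009 .001 0 0 0 1;.034 .009 .001 0 0 0 1;.03 .008 0 0 0 0 1;.02 .005 0 0 0 0 1;.0087 .0013 0 0 0 .05 1;0 0 0 0 0 0 1';python3 -m inch '0 0 0 0 0 0 1;0 0 0 0 0 0 1;0 0 0 0 0 0 1;'
python3 - <<'E'
from h import *
go([.4456,-.0226,.211],.095)
import json
for n in ('wrist','side','top'):
    c=camera_info(n);json.dump({k:np.array(v).tolist() for k,v in c.items()},open(n+'9.json','w'))
    im=grab_frame(n); cv2.imwrite(f'pics/{n}9.png',im)
im=cv2.imread('pics/side9.png');cv2.imwrite('pics/s9c.png',cv2.resize(im[150:250,230:350],None,fx=6,fy=6,interpolation=cv2.INTER_CUBIC))
im=cv2.imread('pics/top9.png');cv2.imwrite('pics/t9c.png',cv2.resize(im[130:220,280:380],None,fx=6,fy=6,interpolation=cv2.INTER_CUBIC))
E
```

```text
time: 9.28
tool_pos: [0.4426, -0.0245, 0.205]
tool_rot: [0.001, 0.739, -0.674, -0.002]
contact_force: [-0.4, -0.3, -1.4]
gripper_width: 0.265
time: 9.53
tool_pos: [0.4439, -0.0222, 0.2071]
tool_rot: [0.0, 0.741, -0.672, -0.001]
contact_force: [0.0, 0.5, -1.9]
gripper_width: 0.267
t 9.5333 pos [ 0.44390085 -0.02215462  0.20707603] shift(tool) [ 0.0006 -0.0016 -0.0039] rotv [0.0015 0.0008 0.0024] F [ 0.04  0.49 -1.94] w 0.26706515855223156
```

View pics/wrist9.png

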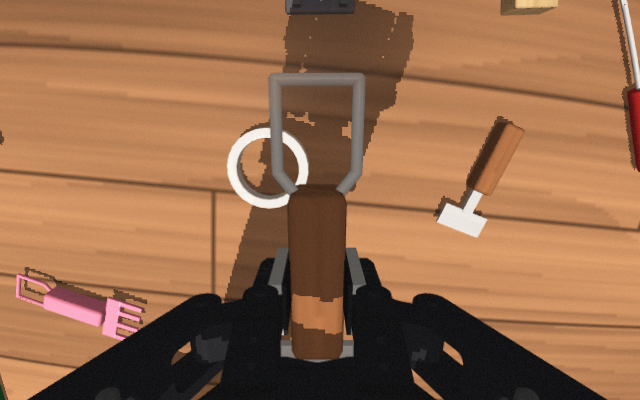

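View pics/s9c.png

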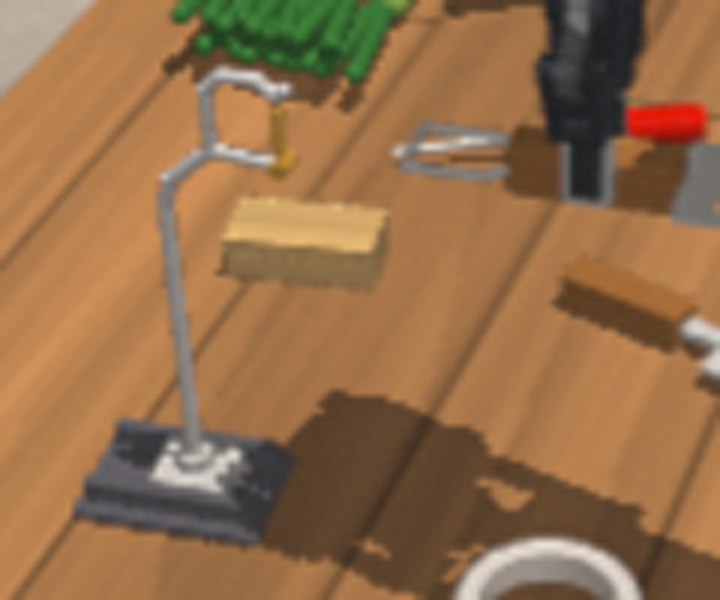

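View pics/t9c.png

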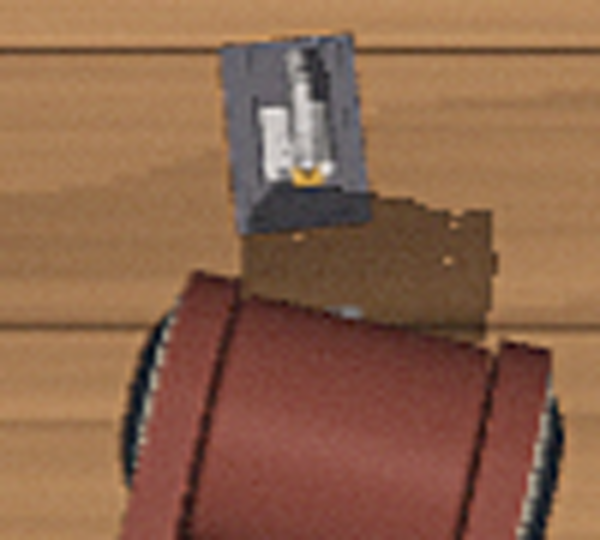

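Run:
```python
from h import *
import json
L=lambda n: json.load(open(n+'9.json'))
s,t,w=L('side'),L('top'),L('wrist')
cs=lambda x,y:(230+x/6-.42,150+y/6-.42); ct=lambda x,y:(280+x/6-.42,130+y/6-.42)
st=state(); r=Rq(st['tool_rot']); b=st['tool_pos']+r.apply([0,-.0828,-.030]); print('bail FK',b, 'lvl',r.apply([0,-1,0]))
bl=b+r.apply([-.0165,0,0]); br=b+r.apply([.0165,0,0])
inv=lambda p:(np.array(p)-[230,150]+.42)*6
print('side pred near(+y)',inv(proj(s,bl)),'far',inv(proj(s,br)))
print('top pred',(np.array(proj(t,b))-[280,130]+.42)*6)
for z in (.233,.238,.243):print('wrist bail',z,atz(w,317,78,z))
m=[.588,-.009,.242]
print('mouth side',inv(proj(s,m)),'nose',inv(proj(s,[.588,-.009,.2485])),'pivot',inv(proj(s,[.588,-.009,.215])),'top',(np.array(proj(t,m))-[280,130]+.42)*6)
```

```text
bail FK [ 0.52665834 -0.0143242   0.23777582] lvl [ 9.95292698e-01  9.69141155e-02 -3.16023054e-04]
side pred near(+y) [401.61282865 164.43700753] far [421.41104058 125.27751457]
top pred [318.43297191 315.66486878]
wrist bail 0.233 [ 0.52695093 -0.01372289  0.233     ]
wrist bail 0.238 [ 0.52653393 -0.01375793  0.238     ]
wrist bail 0.243 [ 0.52611693 -0.01379297  0.243     ]
mouth side [281.26309168 119.28798883] nose [280.29883109 107.16081359] pivot [285.20633202 168.71097732] top [306.22439683 169.87677351]
```

Run:
```python
import cv2
im=cv2.imread('pics/side9.png');cv2.imwrite('pics/s9d.png',cv2.resize(im[155:190,265:325],None,fx=13,fy=13,interpolation=cv2.INTER_LANCZOS4))
```

```text
(no output)
```

View pics/s9d.png

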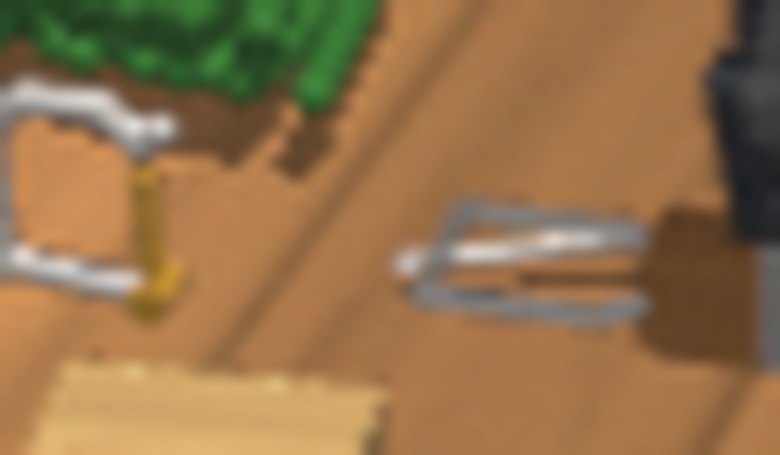

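FK and the side view agree on the bail corners to about 0.3 px. The gate lies about 62 mm ahead. I'll raise 4 mm and approach.

```bash
python3 -m inch '0 -.003 -.004 0 0 .0024 1;0 -.007 0 0 0 0 1;0 -.008 0 0 0 0 1;0 -.008 0 0 0 0 1;0 -.007 0 0 0 0 1;0 -.005 0 0 0 0 1;0 -.002 0 0 0 0 1;0 0 0 0 0 0 1;0 0 0 0 0 0 1';python3 - <<'E'
from h import *
st=state(); r=Rq(st['tool_rot']); b=st['tool_pos']+r.apply([0,-.0828,-.030]); print('bail FK',b,r.apply([0,-1,0]),st['contact_force'])
im=grab_frame('side');cv2.imwrite('pics/s10.png',cv2.resize(im[155:190,265:325],None,fx=13,fy=13,interpolation=cv2.INTER_LANCZOS4))
im=grab_frame('wrist');cv2.imwrite('pics/w10.png',im)
E
```

```text
time: 10.43
tool_pos: [0.484, -0.0193, 0.2118]
tool_rot: [0.0, 0.739, -0.673, -0.0]
contact_force: [0.9, 0.5, -1.7]
gripper_width: 0.264
bail FK [ 0.56647607 -0.0116414   0.24174673] [ 9.95674928e-01  9.29032750e-02 -6.48260613e-04] [ 0.91895914  0.47973149 -1.65102787]
```

View pics/s10.png

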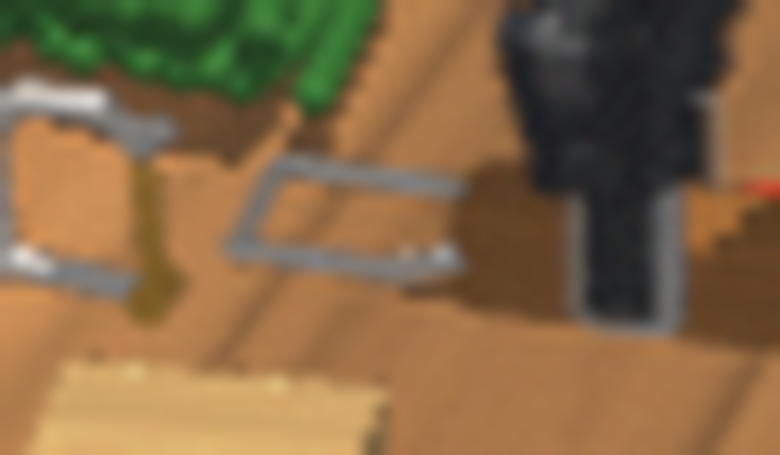

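View pics/w10.png

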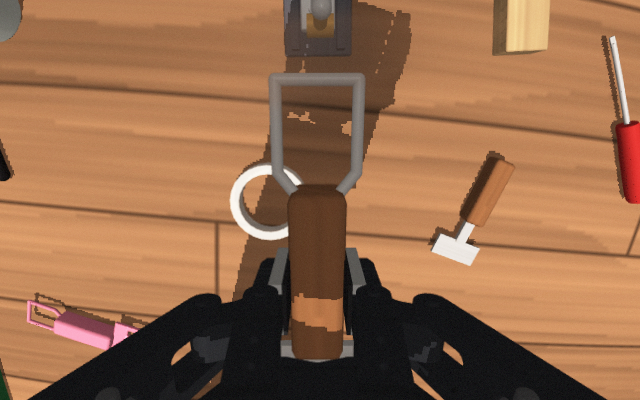

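Side view: the bail midpoint is at (258,203) and will run to about (157,183), which is the aim point. The wrist view shows the hook laterally centred (x≈320). Pushing slowly.

```bash
cat > q.py <<'E'
from h import *
st=state(); r=Rq(st['tool_rot']); b=st['tool_pos']+r.apply([0,-.0828,-.030]); h=np.array([.9955,.0949,0])
print('bail',np.round(b,4),'along',round((b-[.588,-.009,.242])@h,4),'lat',round((b-[.588,-.009,.242])@[-.0949,.9955,0],4),'Fh',round(st['contact_force']@h,2),'F',np.round(st['contact_force'],2),'w',round(st['gripper_width'],3),'t',st['time'])
E
python3 -m inch '0 -.003 0 0 0 0 1;0 -.003 0 0 0 0 1;0 -.003 0 0 0 0 1;0 -.003 0 0 0 0 1;0 -.002 0 0 0 0 1';python3 q.py; python3 -m inch '0 -.002 0 0 0 0 1;0 -.002 0 0 0 0 1;0 -.002 0 0 0 0 1';python3 q.py;python3 -m inch '0 -.002 0 0 0 0 1;0 -.002 0 0 0 0 1;0 -.002 0 0 0 0 1';python3 q.py
```

```text
time: 10.95
tool_pos: [0.4984, -0.018, 0.212]
tool_rot: [-0.0, 0.739, -0.673, 0.0]
contact_force: [0.1, -0.6, -2.5]
gripper_width: 0.263
bail [ 0.5808 -0.0103  0.242 ] along -0.0073 lat -0.0007 Fh 0.08 F [ 0.14 -0.56 -2.49] w 0.263 t 10.95
time: 11.2
tool_pos: [0.5042, -0.0175, 0.212]
tool_rot: [0.0, 0.739, -0.673, -0.0]
contact_force: [-0.2, -0.5, -2.1]
gripper_width: 0.268
bail [ 0.5866 -0.0098  0.2419] along -0.0015 lat -0.0007 Fh -0.27 F [-0.22 -0.54 -2.15] w 0.268 t 11.2
time: 11.45
tool_pos: [0.51, -0.0169, 0.212]
tool_rot: [0.0, 0.739, -0.673, -0.0]
contact_force: [-1.5, 0.3, -1.1]
gripper_width: 0.26
bail [ 0.5925 -0.0092  0.242 ] along 0.0044 lat -0.0007 Fh -1.51 F [-1.55  0.34 -1.08] w 0.26 t 11.45
```

```bash
for i in 1; do python3 -m inch '0 -.002 0 0 0 0 1;0 -.002 0 0 0 0 1;0 -.002 0 0 0 0 1' >/dev/null; python3 q.py; python3 -m inch '0 -.002 0 0 0 0 1;0 -.002 0 0 0 0 1;0 -.002 0 0 0 0 1'>/dev/null; python3 q.py
python3 - <<'E'
from h import *
im=grab_frame('side');cv2.imwrite('pics/s11.png',cv2.resize(im[150:240,255:315],None,fx=6.5,fy=6.5,interpolation=cv2.INTER_LANCZOS4))
E
done
```

```text
bail [ 0.5985 -0.0087  0.242 ] along 0.0105 lat -0.0007 Fh -0.96 F [-0.93 -0.32 -1.46] w 0.26 t 11.7
bail [ 0.6045 -0.0081  0.242 ] along 0.0165 lat -0.0007 Fh -1.35 F [-1.33 -0.36 -1.83] w 0.266 t 11.95
```

View pics/s11.png

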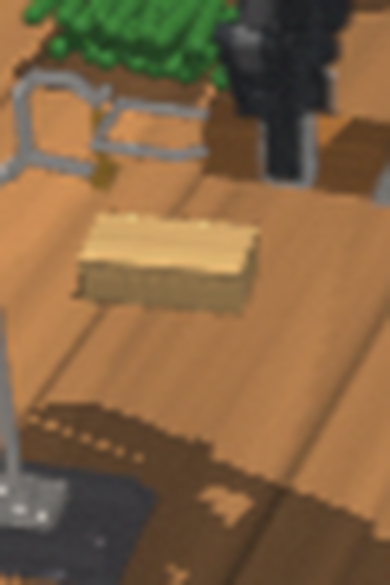

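```bash
for i in 1; do python3 -m inch '0 -.002 0 0 0 0 1;0 -.002 0 0 0 0 1' >/dev/null; python3 q.py; python3 -m inch '0 -.002 0 0 0 0 1;0 -.002 0 0 0 0 1'>/dev/null; python3 q.py;python3 -m inch '0 -.002 0 0 0 0 1;0 -.002 0 0 0 0 1'>/dev/null; python3 q.py;python3 -m inch '0 -.002 0 0 0 0 1;0 -.002 0 0 0 0 1'>/dev/null; python3 q.py; done
```

```text
bail [ 0.6083 -0.0078  0.242 ] along 0.0203 lat -0.0007 Fh -2.84 F [-2.87  0.19  0.62] w 0.268 t 12.1667
bail [ 0.6123 -0.0074  0.2421] along 0.0244 lat -0.0007 Fh -3.54 F [-3.47 -0.94  0.09] w 0.263 t 12.3333
bail [ 0.6163 -0.007   0.242 ] along 0.0283 lat -0.0007 Fh -4.55 F [-4.56 -0.07  0.72] w 0.264 t 12.5
bail [ 0.6201 -0.0066  0.2417] along 0.0322 lat -0.0007 Fh -5.31 F [-5.35  0.2  -0.49] w 0.268 t 12.6667
```

```bash
for i in 1 2 3 4; do :; done; python3 -m inch '0 -.002 0 0 0 0 1;0 -.001 0 0 0 0 1' >/dev/null; python3 q.py; python3 -m inch '0 -.002 0 0 0 0 1;0 -.001 0 0 0 0 1'>/dev/null; python3 q.py;python3 -m inch '0 -.002 0 0 0 0 1;0 -.001 0 0 0 0 1'>/dev/null; python3 q.py
```

```text
bail [ 0.6229 -0.0063  0.2413] along 0.035 lat -0.0007 Fh -5.29 F [-5.32  0.07  0.24] w 0.268 t 12.8333
bail [ 0.6255 -0.0061  0.241 ] along 0.0376 lat -0.0007 Fh -5.98 F [-5.96 -0.44 -0.67] w 0.265 t 13.0
bail [ 0.6281 -0.0058  0.2405] along 0.0402 lat -0.0006 Fh -7.44 F [-7.44 -0.31 -0.87] w 0.263 t 13.1667
```

```bash
python3 -m inch '0 -.002 -.0005 0 0 0 1;0 -.001 -.0005 0 0 0 1' >/dev/null; python3 q.py; python3 -m inch '0 -.002 -.0005 0 0 0 1;0 -.001 0 0 0 0 1'>/dev/null; python3 q.py
python3 - <<'E'
from h import *
im=grab_frame('side');cv2.imwrite('pics/s12.png',cv2.resize(im[150:190,245:305],None,fx=12,fy=12,interpolation=cv2.INTER_LANCZOS4))
E
```

```text
bail [ 0.6307 -0.0055  0.2411] along 0.0429 lat -0.0006 Fh -7.66 F [-7.58 -1.11 -1.16] w 0.264 t 13.3333
bail [ 0.634  -0.0053  0.2421] along 0.0462 lat -0.0007 Fh -7.54 F [-7.5  -0.78 -0.57] w 0.263 t 13.5
```

View pics/s12.png

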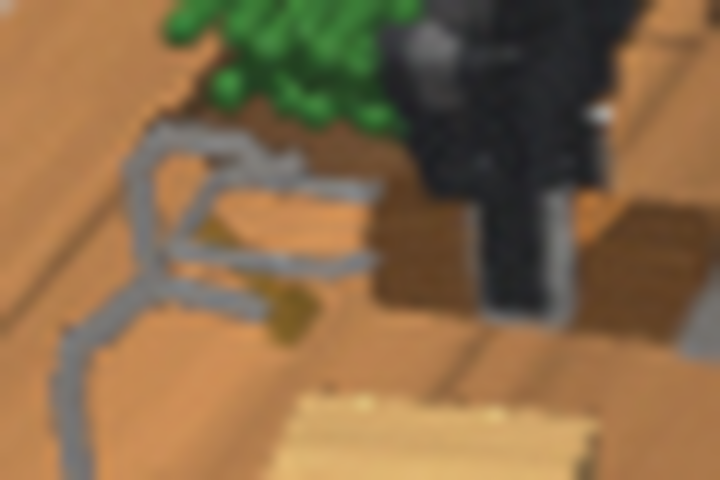

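Gate is leaning far in, with its tip at (205,228) just at the wire, so the snap is near.

```bash
python3 -m inch '0 -.0015 0 0 0 0 1;0 -.001 0 0 0 0 1' >/dev/null; python3 q.py; python3 -m inch '0 -.0015 0 0 0 0 1;0 -.001 0 0 0 0 1'>/dev/null; python3 q.py
python3 - <<'E'
from h import *
im=grab_frame('side');cv2.imwrite('pics/s13.png',cv2.resize(im[150:190,245:305],None,fx=12,fy=12,interpolation=cv2.INTER_LANCZOS4))
E
```

```text
bail [ 0.6383 -0.005   0.2434] along 0.0504 lat -0.0008 Fh -1.48 F [-1.47 -0.21 -2.22] w 0.267 t 13.7167
bail [ 0.6404 -0.0048  0.2434] along 0.0526 lat -0.0007 Fh -1.57 F [-1.68  1.02 -0.56] w 0.263 t 13.8833
```

View pics/s13.png

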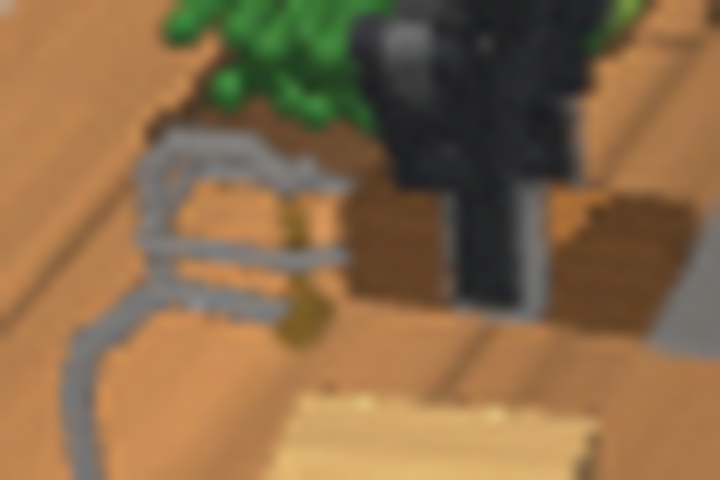

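Snapped: the gate is upright again at (292,200–340), with the wire inside against the back bar. Now holding briefly, then drawing back.

```bash
python3 -m inch '0 .002 .0005 0 0 0 1;0 .001 .0005 0 0 0 1;0 0 0 0 0 0 1;0 0 0 0 0 0 1' >/dev/null; python3 q.py; python3 -m inch '0 .002 .0005 0 0 0 1;0 .003 0 0 0 0 1;0 .003 0 0 0 0 1;0 .003 0 0 0 0 1;0 .003 0 0 0 0 1'>/dev/null; python3 q.py; python3 -m inch '0 .002 0 0 0 0 1;0 .002 0 0 0 0 1;0 .002 0 0 0 0 1;0 .002 0 0 0 0 1' >/dev/null; python3 q.py;python3 -m inch '0 .002 0 0 0 0 1;0 .002 0 0 0 0 1;0 .002 0 0 0 0 1;0 .002 0 0 0 0 1' >/dev/null; python3 q.py
```

```text
bail [ 0.6373 -0.005   0.2426] along 0.0494 lat -0.0007 Fh -0.46 F [-0.47  0.05 -2.56] w 0.266 t 14.2667
bail [ 0.6229 -0.0064  0.242 ] along 0.035 lat -0.0007 Fh 1.08 F [ 1.05  0.43 -1.95] w 0.262 t 14.6833
bail [ 0.6151 -0.0071  0.2421] along 0.0272 lat -0.0007 Fh -0.71 F [-0.7  -0.11 -1.86] w 0.268 t 15.0167
bail [ 0.6073 -0.0079  0.242 ] along 0.0193 lat -0.0007 Fh 1.89 F [ 1.85  0.43 -2.87] w 0.268 t 15.35
```

```bash
python3 -m inch '0 .002 0 0 0 0 1;0 .002 0 0 0 0 1' >/dev/null; python3 q.py; python3 -m inch '0 .002 0 0 0 0 1;0 .001 0 0 0 0 1'>/dev/null; python3 q.py; python3 -m inch '0 .001 0 0 0 0 1;0 .001 0 0 0 0 1' >/dev/null; python3 q.py;python3 -m inch '0 .001 0 0 0 0 1;0 .001 0 0 0 0 1' >/dev/null; python3 q.py
```

```text
bail [ 0.6032 -0.0083  0.242 ] along 0.0152 lat -0.0007 Fh 1.42 F [ 1.42  0.12 -1.81] w 0.267 t 15.5167
bail [ 0.6001 -0.0085  0.242 ] along 0.0121 lat -0.0007 Fh 0.94 F [ 0.93  0.1  -2.16] w 0.269 t 15.6833
bail [ 0.5983 -0.0087  0.2421] along 0.0103 lat -0.0007 Fh 0.78 F [ 0.77  0.09 -1.93] w 0.266 t 15.85
bail [ 0.5963 -0.0089  0.242 ] along 0.0083 lat -0.0007 Fh 2.28 F [ 2.26  0.3  -2.14] w 0.268 t 16.0167
```

```bash
python3 -m inch '0 .001 0 0 0 0 1;0 .001 0 0 0 0 1' >/dev/null; python3 q.py; python3 -m inch '0 .001 0 0 0 0 1;0 .001 0 0 0 0 1'>/dev/null; python3 q.py
python3 - <<'E'
from h import *
im=grab_frame('side');cv2.imwrite('pics/s14.png',cv2.resize(im[150:250,235:315],None,fx=6,fy=6,interpolation=cv2.INTER_LANCZOS4))
E
```

```text
bail [ 0.5943 -0.0091  0.242 ] along 0.0063 lat -0.0007 Fh 1.24 F [ 1.22  0.23 -1.66] w 0.268 t 16.1833
bail [ 0.5923 -0.0093  0.242 ] along 0.0043 lat -0.0007 Fh 2.0 F [ 1.92  0.91 -3.12] w 0.265 t 16.35
```

View pics/s14.png

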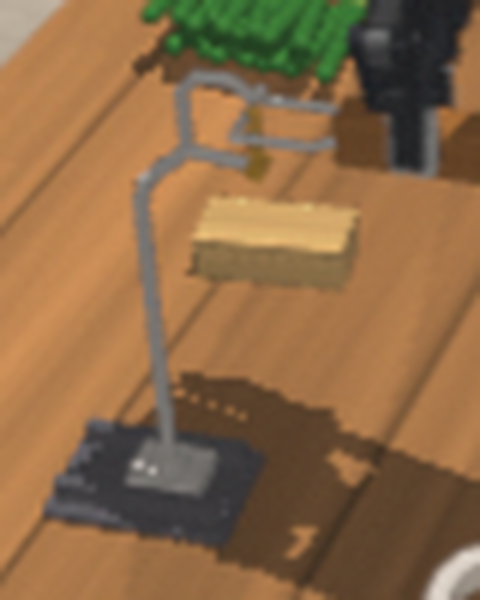

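```bash
python3 -m inch '0 .001 0 0 0 0 1;0 .001 0 0 0 0 1' >/dev/null; python3 q.py; python3 -m inch '0 .001 0 0 0 0 1;0 .001 0 0 0 0 1'>/dev/null; python3 q.py;  python3 -m inch '0 .001 0 0 0 0 1;0 .001 0 0 0 0 1'>/dev/null; python3 q.py; python3 -m inch '0 .001 0 0 0 0 1;0 .001 0 0 0 0 1'>/dev/null; python3 q.py
```

```text
bail [ 0.5905 -0.0094  0.2419] along 0.0025 lat -0.0006 Fh 3.0 F [ 2.97  0.45 -2.87] w 0.266 t 16.5667
bail [ 0.5886 -0.0096  0.2419] along 0.0006 lat -0.0006 Fh 5.23 F [ 5.31 -0.66 -4.31] w 0.267 t 16.7333
bail [ 0.5868 -0.0097  0.2419] along -0.0012 lat -0.0006 Fh 7.19 F [ 7.16  0.58 -5.43] w 0.263 t 16.9
bail [ 0.5852 -0.0099  0.2421] along -0.0029 lat -0.0006 Fh 8.36 F [ 8.39  0.06 -6.25] w 0.269 t 17.0667
```

Pull is about 8.4 N, so I'm holding there.

```bash
python3 -m inch '0 0 0 0 0 0 1;0 0 0 0 0 0 1;0 0 0 0 0 0 1' >/dev/null; python3 q.py; python3 -m inch '0 0 0 0 0 0 1;0 0 0 0 0 0 1'>/dev/null; python3 q.py
python3 - <<'E'
from h import *
im=grab_frame('side');cv2.imwrite('pics/s15.png',cv2.resize(im[150:250,235:315],None,fx=6,fy=6,interpolation=cv2.INTER_LANCZOS4))
E
```

```text
bail [ 0.5853 -0.0098  0.2422] along -0.0028 lat -0.0006 Fh 8.11 F [ 8.12  0.25 -5.71] w 0.264 t 17.3167
bail [ 0.5853 -0.0098  0.2422] along -0.0028 lat -0.0006 Fh 8.08 F [ 8.05  0.72 -5.63] w 0.264 t 17.4833
```

View pics/s15.png

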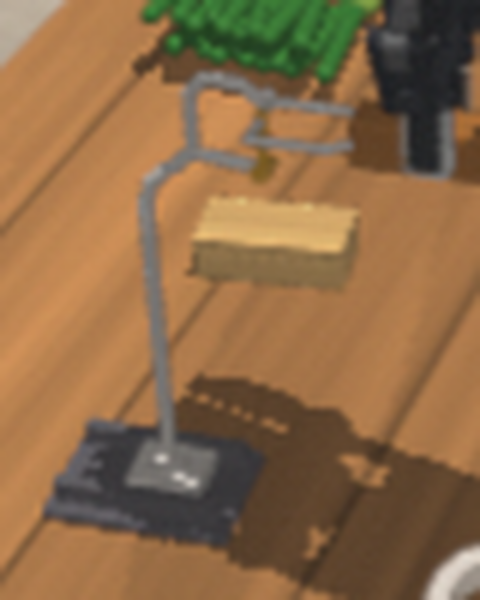

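Held over 0.4 s at about 8.1 N with the stalk visibly leaning. Now relaxing forward, then lowering towards the seat.

```bash
python3 -m inch '0 -.001 0 0 0 0 1;0 -.0015 0 0 0 0 1;0 -.002 0 0 0 0 1;0 -.002 0 0 0 0 1;0 -.0015 0 0 0 0 1;0 -.001 0 0 0 0 1;0 0 0 0 0 0 1' >/dev/null; python3 q.py; python3 -m inch '0 0 .002 0 0 0 1;0 0 .002 0 0 0 1;0 0 .002 0 0 0 1;0 0 .002 0 0 0 1;0 0 .002 0 0 0 1;0 0 0 0 0 0 1' >/dev/null; python3 q.py
python3 - <<'E'
from h import *
im=grab_frame('side');cv2.imwrite('pics/s16.png',cv2.resize(im[150:250,235:315],None,fx=6,fy=6,interpolation=cv2.INTER_LANCZOS4))
E
```

```text
bail [ 0.5932 -0.0092  0.242 ] along 0.0052 lat -0.0007 Fh 1.63 F [ 1.56  0.85 -0.75] w 0.265 t 18.1167
bail [ 0.593  -0.0091  0.2311] along 0.005 lat -0.0006 Fh 1.44 F [ 1.41  0.34 -1.67] w 0.266 t 18.6167
```

View pics/s16.png

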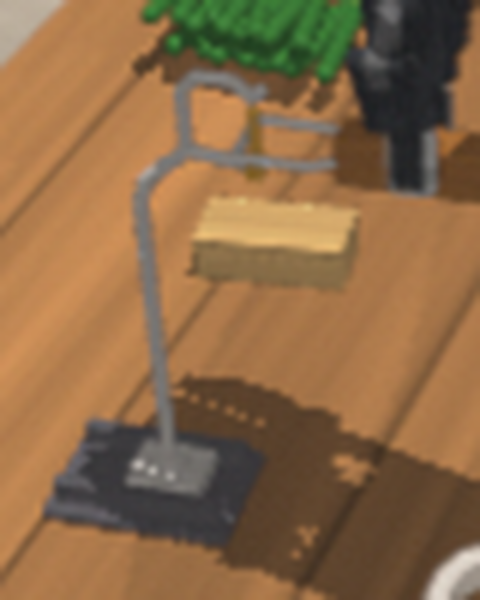

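```bash
python3 -m inch '0 -.002 .002 0 0 0 1;0 -.001 .002 0 0 0 1;0 0 .001 0 0 0 1;0 0 0 0 0 0 1' >/dev/null; python3 q.py; python3 -m inch '0 -.0017 .0041 .05 0 0 1;0 -.0017 .0041 .05 0 0 1;0 -.0017 .0041 .05 0 0 1;0 -.0017 .0041 .05 0 0 1;0 0 0 0 0 0 1' >/dev/null; python3 q.py
```

```text
bail [ 0.5961 -0.0088  0.2263] along 0.0081 lat -0.0006 Fh -0.35 F [-0.33 -0.2  -1.8 ] w 0.266 t 19.0
bail [ 0.5951 -0.0087  0.2253] along 0.0071 lat -0.0004 Fh -0.51 F [-0.49 -0.21 -1.94] w 0.264 t 19.4167
```

```bash
python3 -m inch '0 -.0017 .0041 .05 0 0 1;0 -.0017 .0041 .05 0 0 1;0 -.0017 .0041 .05 0 0 1;0 -.0017 .0041 .05 0 0 1;0 -.0017 .0041 .05 0 0 1;0 0 0 0 0 0 1' >/dev/null; python3 q.py;  python3 -m inch '0 -.0017 .0041 .05 0 0 1;0 -.0017 .0041 .05 0 0 1;0 -.0017 .0041 .05 0 0 1;0 -.0017 .0041 .05 0 0 1;0 -.0017 .0041 .05 0 0 1;0 0 0 0 0 0 1;0 0 0 0 0 0 1' >/dev/null; python3 q.py
python3 - <<'E'
from h import *
print(state()['joint_pos'])
im=grab_frame('side');cv2.imwrite('pics/s17.png',cv2.resize(im[150:250,235:335],None,fx=6,fy=6,interpolation=cv2.INTER_LANCZOS4))
E
```

```text
bail [ 0.5957 -0.0086  0.2249] along 0.0077 lat -0.0003 Fh -0.32 F [-0.36  0.41 -1.68] w 0.266 t 19.9167
bail [ 0.5975 -0.0086  0.2269] along 0.0095 lat -0.0005 Fh -0.76 F [-0.75 -0.13 -1.31] w 0.269 t 20.5
[-0.29204803 -0.54997682  2.32831576  0.3675095   0.73801122  0.99205148]
```

View pics/s17.png

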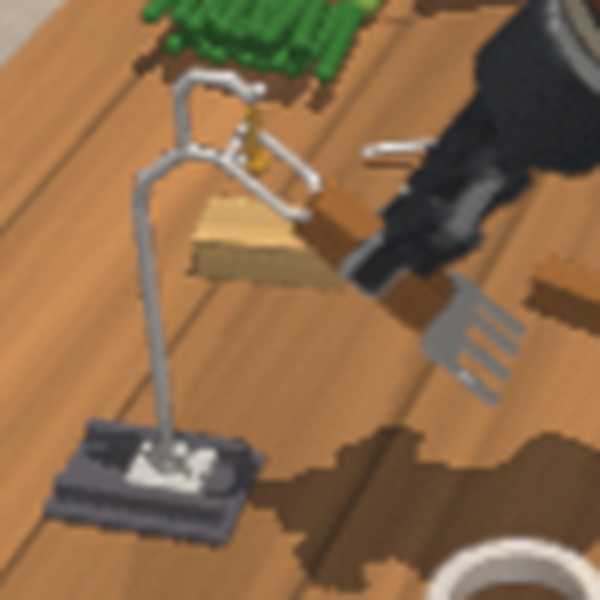

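Tilted about 40°, with the wire inside and the gate shut. Lowering 3 mm onto the seat and opening.

```bash
python3 -m inch '0 .001 .0012 0 0 0 1;0 .001 .0012 0 0 0 1;0 0 0 0 0 0 1;0 0 0 0 0 0 1' >/dev/null; python3 q.py;  python3 -m inch '0 0 0 0 0 0 .5;0 0 0 0 0 0 0;0 0 0 0 0 0 0;0 0 0 0 0 0 0;0 0 0 0 0 0 0;0 0 0 0 0 0 0;0 0 0 0 0 0 0;0 0 0 0 0 0 0' >/dev/null; python3 q.py
python3 - <<'E'
from h import *
im=grab_frame('side');cv2.imwrite('pics/s18.png',cv2.resize(im[150:250,235:335],None,fx=6,fy=6,interpolation=cv2.INTER_LANCZOS4))
E
```

```text
bail [ 0.5978 -0.0087  0.2245] along 0.0098 lat -0.0006 Fh -0.12 F [-0.09 -0.27 -1.07] w 0.265 t 20.8833
bail [ 0.5977 -0.0088  0.2243] along 0.0096 lat -0.0007 Fh -1.02 F [-1.01 -0.09  0.17] w 1.001 t 21.55
```

View pics/s18.png

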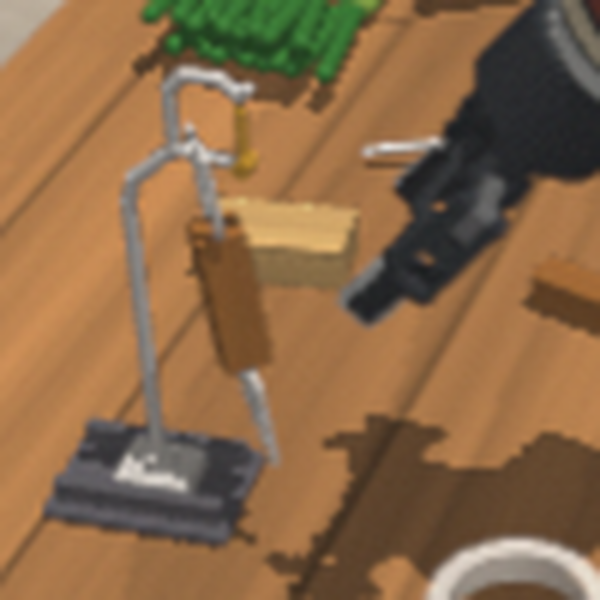

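It hangs on the hook and is free of the fingers. Retreating and waiting for the swing to settle.

```bash
python3 -m inch '0 0 -.005 0 0 0 0;0 0 -.01 0 0 0 0;0 0 -.015 0 0 0 0;0 0 -.015 0 0 0 0;0 0 -.015 0 0 0 0;0 0 -.01 0 0 0 0;0 0 -.005 0 0 0 0;0 0 0 0 0 0 0;0 0 0 0 0 0 0;0 0 0 0 0 0 0'; for i in 1 2 3 4 5 6; do python3 -m inch '0 0 0 0 0 0 0;0 0 0 0 0 0 0;0 0 0 0 0 0 0;0 0 0 0 0 0 0;0 0 0 0 0 0 0;0 0 0 0 0 0 0;0 0 0 0 0 0 0;0 0 0 0 0 0 0;0 0 0 0 0 0 0;0 0 0 0 0 0 0' >/dev/null;done
python3 - <<'E'
from h import *
im=grab_frame('side');cv2.imwrite('pics/s19.png',im[130:330,195:395].repeat(3,0).repeat(3,1))
cv2.imwrite('pics/t19.png',grab_frame('top'));print(state()['time'])
E
```

```text
time: 22.43
tool_pos: [0.5056, -0.0172, 0.2045]
tool_rot: [-0.253, 0.695, -0.633, 0.23]
contact_force: [0.5, 0.4, -1.1]
gripper_width: 1.003
27.5333
```

View pics/s19.png

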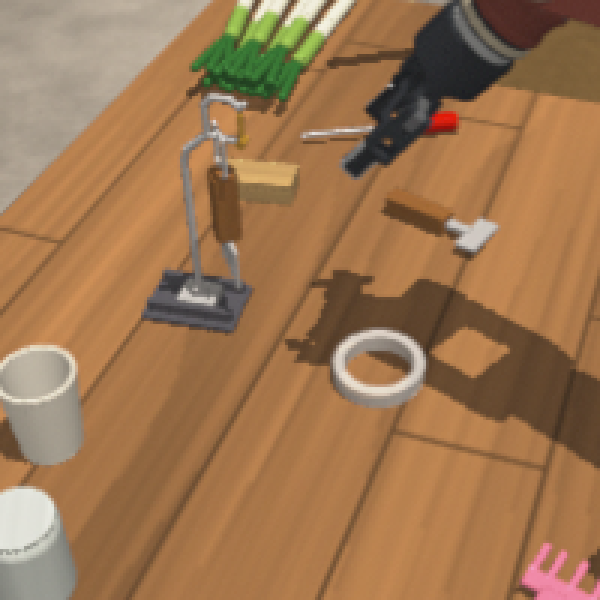

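View pics/t19.png

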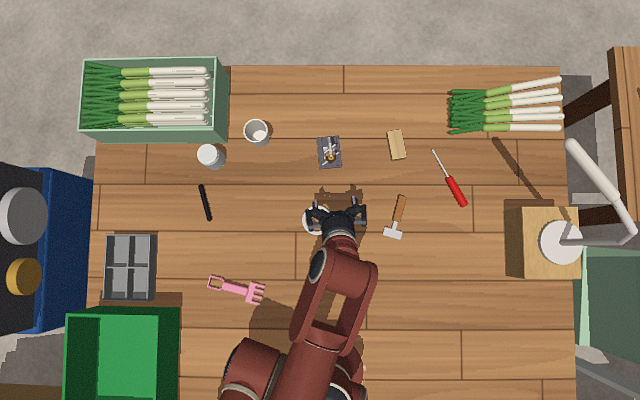

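```bash
for i in 1 2; do python3 -m inch '0 0 0 0 0 0 0;0 0 0 0 0 0 0;0 0 0 0 0 0 0;0 0 0 0 0 0 0;0 0 0 0 0 0 0;0 0 0 0 0 0 0;0 0 0 0 0 0 0;0 0 0 0 0 0 0;0 0 0 0 0 0 0;0 0 0 0 0 0 0' >/dev/null;done
python3 - <<'E'
from h import *
a=grab_frame('side');b=cv2.imread('pics/s19.png')
for _ in range(2): grab_frame('top')
c=grab_frame('side'); print(cv2.absdiff(a,c)[150:240,250:300].mean(), cv2.absdiff(a[130:330,195:395],b[1::3,1::3])[20:110,55:105].mean())
cv2.imwrite('pics/s20.png',cv2.resize(c[155:235,245:295],None,fx=7,fy=7,interpolation=cv2.INTER_LANCZOS4))
E
```

```text
0.7951111111111111 0.8162222222222222
```

View pics/s20.png

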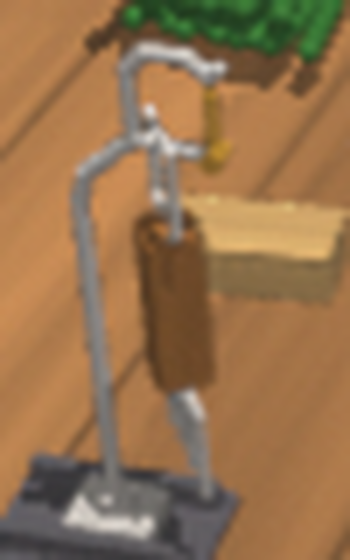

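Run:
```python
from h import *
s=camera_info('side'); h=np.array([.9955,.0949,0]);n=np.array([-.0949,.9955,0]);m=np.array([.588,-.009,.242])
def pl(x,y):
    u,v=245+x/7-.43,155+y/7-.43; r=ray(s,u,v);o=s['origin']; t=((m-o)@n)/(r@n); p=o+t*r; return round((p-m)@h,4),round(p[2],4)
for k,p in dict(nose=(215,72),gatetop=(210,90),pivot=(213,155),wire=(155,128),hctr=(178,300),wire_near=(158,148),wire_far=(150,112)).items(): print(k,pl(*p))
```

```text
nose (np.float64(0.0023), np.float64(0.2564))
gatetop (np.float64(0.005), np.float64(0.2478))
pivot (np.float64(0.006), np.float64(0.2174))
wire (np.float64(0.0295), np.float64(0.2266))
hctr (np.float64(0.0268), np.float64(0.1422))
wire_near (np.float64(0.029), np.float64(0.2172))
wire_far (np.float64(0.0309), np.float64(0.2339))
```

```bash
python3 -c "
from plant import *
print(state()['time'],state()['contact_force']); print(job_done())"
```

```text
29.4 [-0.06742268 -0.24221269  0.63698105]
the job is handed in; nothing more can be done
None
```

The gauge is hanging on the snap hook with the gate shut behind its wire, and I handed the job in at 29.4 s. No verdict was reported.

- **Picking up:** My first grip closed in the air above the handle. The real fingertips sat about 22 mm higher than the reported TCP. I lowered the gripper and the second grip held.
- **Pushing in:** I pushed the bail level into the gate. The highest force I read was about 7.7 N, and the side camera showed the gate snap shut behind the wire.
- **Pull test:** I drew back through the slide's free play and held about 8.1 N for roughly 0.4 s. The downward force also rose to about 6 N, making about 10 N in all. The side view showed the stalk leaning towards the gate. I put the lean at about -0.02 rad from force and travel, because I had no direct reading of it.
- **Letting go:** I eased the load off, lowered the wire, tilted the gauge about 40° and let go. It swung down freely.

**Last checks:**
- The gauge was still, with the gate shut.
- The handle hung about 100 mm below the aim point.
- The arm was clear, and the bystanders looked unmoved in the top view; the arm partly hid the tape roll there.

One check differed from plan: the wire rests about 24 mm along hook x, towards the back bar, not at the 6 mm seat. That is still inside the allowed -1 to 34 mm.

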